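# Set a shaft collar on the shaft's flat, screw to the driver, and hold it

### The arm

A 6-joint arm with a two-finger parallel gripper is mounted at the origin on the work surface; the furniture and walls round the work are solid. World frame = base frame: x ahead of the robot, y to its left, z up, the work surface at z = 0. Lengths are in m, angles in rad, forces in N, time in s.
With the tool pointing down it reaches from about 0.15 to 0.775 m from the base axis. Payload 6.1 kg.
Tool frame: the origin (TCP) lies on the front face of the gripper's body, between the roots of the fingers; the fingertips stand 73 mm ahead of it and the grasp point (between the pads) lies 54 mm ahead of it; z points along the fingers, x is the direction in which the jaws open and shut, and the axes are right-handed (so a half turn about z gives the same grasp; the last joint's range is limited). The gripper opens to 85 mm and grips with 20 to 120 N. Pads are 22 mm wide; open, the fingers measure 114 mm over their backs; the gripper's body (76 mm by 85 mm) begins 54 mm behind the grasp point. The pads swing forward as they close: fully open they stand 13 mm farther back than shut.
Start: joints at [0, 0.126, -0.04, 1.405, 0, 1.571], TCP at [0.525, -0, 0.304] pointing down, gripper open.
Joint ranges: [-2.72, 2.72], [-0.95, 1.95], [-1.27, 1.35], [-1.78, 2.02], [-1.46, 1.47], [-3.14, 3.14]. Speed limits (rad/s): [2.39, 2.39, 3.01, 3.14, 3.14, 3.14].

### API

Orientations are given as a unit quaternion [w, x, y, z].
In Python, from workcell import * gives the robot as it stands.
- The arm moves only by the tool step_arm, never from a script. Its argument "moves" is text: rows parted by semicolons, each of 7 numbers parted by spaces: the shift along the tool's x, y, z in units of 25 mm (1.0 is 25 mm), then the turn, a rotation vector about the tool's x, y, z in units of 6 degrees (1.0 is 6 degrees), then the opening, from 0 (shut) to 1 (fully open). In form: dx dy dz rx ry rz jaw; .... A call has exactly 10 rows; each row is the pose to reach, as a shift and turn from the pose measured when the call began, along the tool's axes at that moment; what a row does not reach only later rows make up. A row lasts 1/12 s, in which the tool goes at most 41.7 mm and 7.16 degrees, less where a joint would pass 70% of its speed; a pose out of reach is approached as far as the arm can. A call with a gripper value outside its range is refused whole. The fingers move at their own pace and stop on an object; the grip force is fixed at half the most. Time passes only in rows, so rows that repeat a pose let the fingers close, or fill a call up. It gives the time, the measured TCP pose, the force and the opening at its end, in the units of the state.
- sense(): the state, without advancing time (a new reading comes with each control period).
- capture(name): name is "scene" or "top"; returns the picture (480x640x3 uint8, blue, green, red); there is no depth.
- get_calibration(name): a dict with "intrinsics" (3x3 intrinsics, pixels), "k1" (the pictures are not rectified: a ray, as slopes to the right and down, at radius r is drawn at 1 + k1 r^2 times it, then the intrinsics apply), "position" and "orientation" of the camera in the world. Camera axes: x right, y down, z forward; pixel columns grow to the right and rows downward; lengths in m; the calibration is good to about 2 mm. A picture is of the moment at which its call begins. get_calibration takes no time and is no camera call.
- job_done(): hands the job in, once; it reports no verdict.
The state is a dict: "clock": time; "joint_positions": joint angles; "dq": joint speeds; "joint_efforts": joint torques, N m; "position": TCP position; "eef_rot": TCP orientation; "force": force on the tool from outside, world axes, zero at the start; "torque": the same for the moment, N m; "grip_width": finger opening in m.
Only numpy, scipy, OpenCV 4.12 (cv2) and the standard library are available. Lean on these libraries where they do the work, as an engineer would, in place of code of your own. Each camera call takes 0.05 s, during which the arm holds its last target. There are 200 camera calls.

### The job

The upright shaft in the bench jig has one flat on its side: take the bare shaft between the fingers, feel for the flat, and turn the shaft until the flat faces the jig's fixed driver. Then fetch the shaft collar from the bench and slide it down over the shaft, its set screw on the flat and pointing straight at the driver's tip, until it sits fully down on the shaft's shoulder. Finish while still holding the collar there in the gripper, still and level, ready for the screw to be tightened: do not let go.

Things in the scene. Friction and masses are not known exactly. Their poses are not given: they have to be found in the camera images.
- jig: Jig fixed to the bench: dark base plate 90 x 190 x 12 mm, round grey bearing (68 mm across, up to z 42 mm), upright steel shaft, and a driver in a bracket. Origin: on the bench, on the shaft's axis; z up; +y points level from the shaft to the driver. The flat's angle is not reported: feel or see it. At the start it faces 35 to 80 degrees anticlockwise (from above) of the driver.
- shaft_top (a point): Centre of the shaft's upper end, z 96 mm; axes as the jig's (it does not turn with the shaft). From z 46 to 96 mm the shaft is 30 mm thick with one flat all along, 10 mm from the axis, 22 mm wide, top 3 mm chamfered. It measures 25 mm between pads square on the flat, 30 mm well off it. It turns with 0.25 N m drag and stays put: a grip of 3 N slides round it, 20 N or more turns it.
- seat (a point): Centre of the shaft's shoulder, 40 mm in diameter, on the axis 46 mm above the bench, where the collar's underside comes to rest; axes as the jig's.
- driver_tip (a point): Tip of the fixed driver, an 8 mm steel rod lying level, aimed at the shaft: 34 mm from the shaft's axis, z 56 mm; axes as the jig's. Its grey bracket, 36 mm wide, 76 mm high, stands 90 to 120 mm from the axis; its black handle ends at 154 mm. Fingertips above z 65 mm clear the rod while they turn the shaft.
- collar_centre (a point): Centre of the loose steel shaft collar, 12 mm above its underside: ring 46 mm outside, bore 33 mm, 24 mm high, 0.22 kg, flat on the bench right of the jig. z up; +y points to its set screw, whose point (10 mm thick) enters the bore to 11.5 mm from the axis: it passes the shaft only over the flat (within some 15 degrees), else it lodges 45 mm too high. Grip it across its x axis (46 mm).
- screw_head (a point): Outer end of the collar's set screw, a dark head 13 mm in diameter: 28 mm from the collar's axis along its +y, 10 mm above its underside. With the collar in place it is 6 mm from the driver's tip, at the same height.
Things that resemble listed ones, but are neither listed nor needed, are in the scene too. What is meant by the part that bears collar_centre is not brown or red, and is the smaller of those in its own colour.

How it is judged:
By the outcome, as a careful person would: the job done as asked, in the order asked, and still so for the second after the job is handed in, while the arm keeps its last pose, push and grip.
It also fails if it takes over 61 s, if anything falls off the work surface, if the arm or the gripper's body presses on something with over 40 N, if the wrist force passes 120 N, or if a joint passes its speed limit or range.

## Working session

There is one attempt and no reset: what is moved stays moved. The work goes in short steps, Python scripts to look and compute and a tool call to move; the robot and the scene stay as the last step left them, time stands still between calls to the robot, and variables do not carry over. Pictures are saved under pics/ and viewed, on a budget of 10 in all, crops included, one or two more only if the job needs it, and the job is handed in when it is done.

Besides the shell and the picture viewer there is one more tool, called after "Request:" as name(argument=value, ...), one argument or row to a line, values as JSON. step_arm: Moves the arm, as the interface text tells. Its arguments: {"type":"object","properties":{"moves":{"type":"string"}},"required":["moves"]}

```bash
mkdir -p pics; ls; cat > h.py <<'E'
from workcell import *
import numpy as np, cv2
from scipy.spatial.transform import Rotation as R
def cal(n):
    c=get_calibration(n); q=c["orientation"]; q=np.array(q)
    M=R.from_quat([q[1],q[2],q[3],q[0]]).as_matrix() if q.size==4 else q
    return np.array(c["intrinsics"]),c["k1"],np.array(c["position"]),M
def proj(n,P):
    K,k,p,M=cal(n); v=(np.atleast_2d(P)-p)@M; s=v[:,:2]/v[:,2:]
    s=s*(1+k*(s**2).sum(1,keepdims=True)); return s*[K[0,0],K[1,1]]+K[:2,2]
def ray(n,uv):
    K,k,p,M=cal(n); d=(np.atleast_2d(uv)-K[:2,2])/[K[0,0],K[1,1]]; s=d.copy()
    for _ in range(20): s=d/(1+k*(s**2).sum(1,keepdims=True))
    return p,np.c_[s,np.ones(len(s))]@M.T
def plane(n,uv,z):
    p,d=ray(n,uv); return p+d*((z-p[2])/d[:,2:])
E
python3 - <<'E'
from h import *
print(sense())
for n in("scene","top"):
    print(n,get_calibration(n)); cv2.imwrite(f"pics/{n}0.png",capture(n))
E
```

```text
pics
{'clock': 0.0, 'joint_positions': array([ 1.45963006e-05,  1.26392536e-01, -4.06280185e-02,  1.40541609e+00,
       -1.51756176e-05,  1.57081259e+00]), 'dq': array([ 0.00056328, -0.00010289,  0.00096862,  0.00178597,  0.00116842,
       -0.00052679]), 'joint_efforts': array([-1.88969068e-03, -4.35916471e+01,  3.52923596e+01,  1.73015334e-02,
       -7.00984879e-05, -2.14169546e-05]), 'position': array([5.24696083e-01, 4.27597658e-06, 3.03112651e-01]), 'eef_rot': array([ 7.60046217e-06,  9.99999664e-01, -8.28607180e-07, -8.20156363e-04]), 'force': array([ 0.15513303,  0.05920316, -0.27623818]), 'torque': array([ 0.00181383,  0.06232171, -0.05259509]), 'grip_width': 0.0855477905452419}
scene {'intrinsics': array([[495.81818654,   0.        , 310.88509134],
       [  0.        , 495.81818654, 243.82924235],
       [  0.        ,   0.        ,   1.        ]]), 'k1': -0.1351400894138188, 'position': array([ 0.04195158, -0.31630729,  0.61609857]), 'orientation': array([-0.38515034,  0.79855746, -0.41589545,  0.20247513])}
top {'intrinsics': array([[456.72500636,   0.        , 323.73164678],
       [  0.        , 456.72500636, 247.96504756],
       [  0.        ,   0.        ,   1.        ]]), 'k1': -0.10509499311976532, 'position': array([0.51015647, 0.07689252, 0.9229296 ]), 'orientation': array([ 0.0208676 , -0.70312821,  0.70928647, -0.04569429])}
```

View pics/scene0.png

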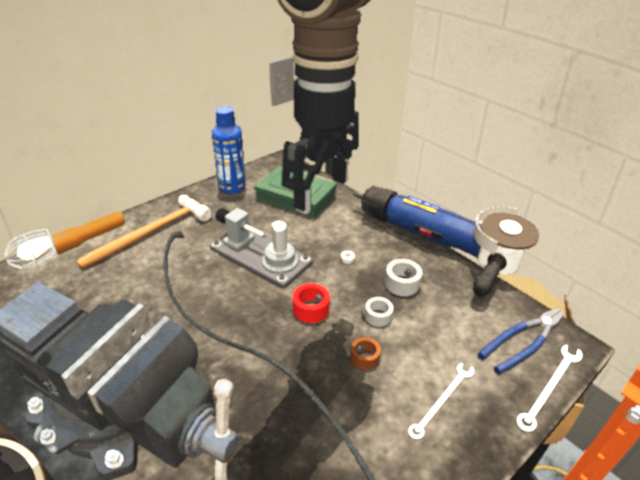

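View pics/top0.png

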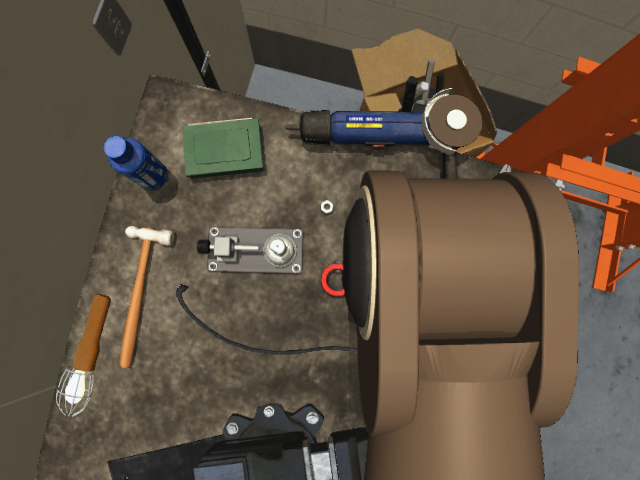

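Candidates for the collar in scene0: red ring (311,303), brown ring (366,353), large grey ring (404,277), small grey ring (379,312), and a white nut (347,257). By the description it is the small grey ring at (379,312). I'll check that with a close crop. In top0 the shaft's top is near (281,246), with the driver to its left (+y).

```bash
python3 - <<'E'
from h import *
s=cv2.imread("pics/scene0.png"); t=cv2.imread("pics/top0.png")
a=cv2.resize(s[210:345,205:430],(800,480),interpolation=cv2.INTER_CUBIC)
cv2.imwrite("pics/c1.png",a)
b=cv2.resize(t[216:286,190:310],(800,467),interpolation=cv2.INTER_CUBIC)
cv2.imwrite("pics/c2.png",b)
for z in(0,.024): print(z,plane("scene",[[379,312],[404,277],[364,311],[394,311]],z).round(4).tolist())
print(plane("top",[[278,241],[281,246]],.096), plane("scene",[[280,225]],.096))
E
```

```text
0 [[0.5932, -0.0763, 0.0], [0.6984, -0.0713, 0.0], [0.5806, -0.0539, 0.0], [0.61, -0.0965, 0.0]]
0.024 [[0.5718, -0.0857, 0.024], [0.6728, -0.0809, 0.024], [0.5596, -0.0641, 0.024], [0.5879, -0.1051, 0.024]]
[[0.60147292 0.1304645  0.096     ]
 [0.59230021 0.12502715 0.096     ]] [[0.59339266 0.1332002  0.096     ]]
```

View pics/c1.png

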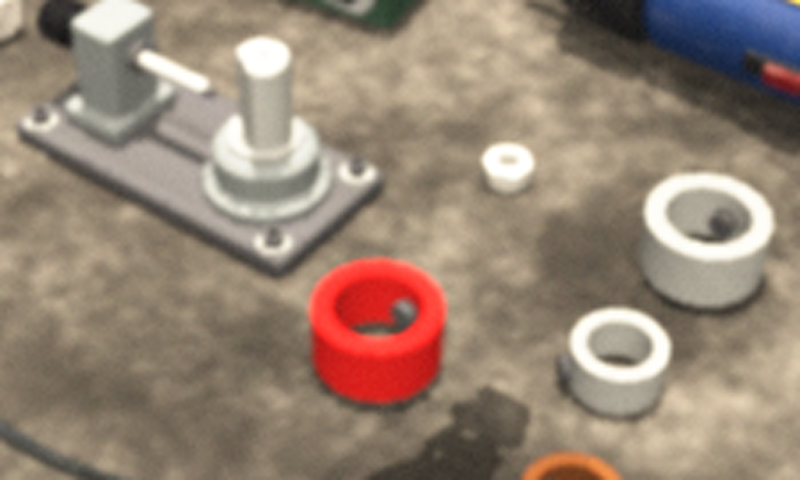

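View pics/c2.png

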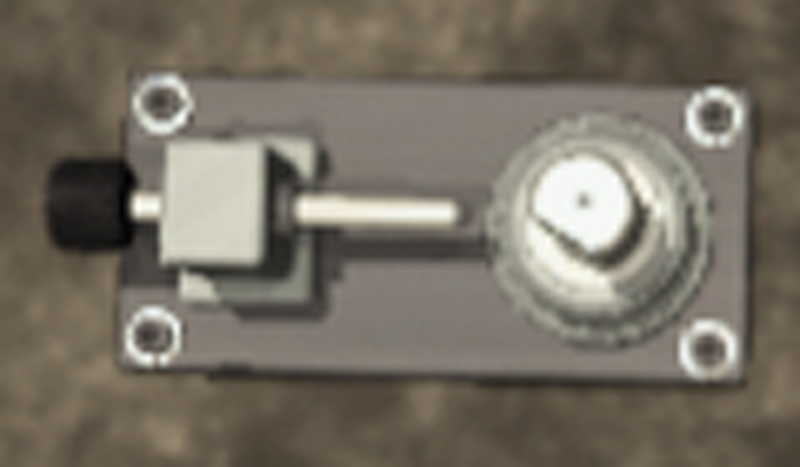

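The small grey ring has its dark screw head on its left side (c1 (565,362)). In c2 the shaft's top dot is at (583,200), the rod runs from (295,212) to (458,212), and the flat's edge runs from (535,222) to (595,262). That puts the flat about 55° anticlockwise of the driver.

```bash
python3 - <<'E'
from h import *
f=lambda a:(np.array(a)+.5)*.15-.5+[190,216]
g=lambda a:(np.array(a)+.5)*.28125-.5+[205,210]
top=plane("top",f([[583,200]]),.096)[0]; print("shaft top cam",top)
# refine by triangulation with scene
p1,d1=ray("top",f([[583,200]])); p2,d2=ray("scene",g([[264,55]]))
A=np.c_[d1[0],-d2[0]]; t=np.linalg.lstsq(A,p2-p1,rcond=None)[0]; print("tri",p1+t[0]*d1[0],p2+t[1]*d2[0])
s=plane("top",f([[160,103],[714,115],[152,336],[707,350]]),.014); print(s.round(4))
for a,b in((1,0),(3,2)): v=s[a-0]*-1+s[b]; print("yaw jig",np.degrees(np.arctan2(v[1],v[0])),np.linalg.norm(v))
v=s[[0,1]].mean(0)-s[[2,3]].mean(0); print("x ax",np.degrees(np.arctan2(v[1],v[0])),np.linalg.norm(v))
r=plane("top",f([[458,212],[295,212]]),.056); v=r[1]-r[0];print("rod",r,np.degrees(np.arctan2(v[1],v[0])),r[0]-top)
c=plane("top",f([[535,222],[595,262]]),.096); v=c[1]-c[0]; n=np.array([v[1],-v[0]]); 
print("chord",np.linalg.norm(v),"normal yaw",np.degrees(np.arctan2(n[1],n[0])),(c.mean(0)-top))
# collar: top rim ellipse outer in crop c1
im=cv2.imread("pics/scene0.png"); 
# bright top face contour
hsv=cv2.cvtColor(im,cv2.COLOR_BGR2HSV); m=((hsv[...,2]>195)&(hsv[...,1]<40)).astype(np.uint8)
roi=np.zeros_like(m); roi[290:335,355:400]=1
n,l,st,ce=cv2.connectedComponentsWithStats(m*roi); i=1+np.argmax(st[1:,4]); print(st[i],ce[i])
cn=max(cv2.findContours((l==i).astype(np.uint8),0,1)[0],key=cv2.contourArea)[:,0].astype(float)
P=plane("scene",cn,.024); cc,rr=cv2.minEnclosingCircle(P[:,:2].astype(np.float32)); print("collar",cc,rr)
c2=plane("scene",g([[620,338],[570,338],[671,348],[620,309],[618,368]]),.024); print(c2.round(4))
h=plane("scene",g([[565,364]]),.010)[0]; v=h[:2]-cc; print("head",h,np.linalg.norm(v),np.degrees(np.arctan2(v[1],v[0])))
E
```

```text
shaft top cam [0.59312648 0.13223999 0.096     ]
tri [0.59306998 0.1322023  0.09656309] [0.59144095 0.13415141 0.0965301 ]
[[0.6315 0.2649 0.014 ]
 [0.6267 0.0984 0.014 ]
 [0.5615 0.2665 0.014 ]
 [0.5561 0.1008 0.014 ]]
yaw jig 88.34989732142922 0.166579708877823
yaw jig 88.14353296498358 0.16570639096860149
x ax -1.6153621535127283 0.07036665015269912
rod [[0.59394881 0.17058239 0.056     ]
 [0.59427839 0.21714132 0.056     ]] 89.5944156437869 [ 0.00082233  0.03834241 -0.04      ]
chord 0.019693023821108033 normal yaw 145.90377290773623 [-0.01144623  0.00490774  0.        ]
[365 297  29  21 300] [378.95666667 307.09666667]
collar (0.582811176776886, -0.08053550124168396) 0.02469981648027897
[[ 0.5866 -0.0775  0.024 ]
 [ 0.5731 -0.0581  0.024 ]
 [ 0.5945 -0.1004  0.024 ]
 [ 0.6037 -0.0681  0.024 ]
 [ 0.569  -0.0862  0.024 ]]
head [ 0.56938721 -0.0587369   0.01      ] 0.025600422779222726 121.6255011784088
```

Request:
step_arm(
  moves="0.3 -0.6 0.2 0 0 -1.15 1; 0.6 -1.2 0.6 0 0 -2.3 1; 0.9 -1.8 1 0 0 -3.5 1; 1.2 -2.4 1.5 0 0 -4.7 1; 1.5 -3 2 0 0 -5.9 1; 1.8 -3.6 2.5 0 0 -7.1 1; 2.1 -4.2 3 0 0 -8.3 1; 2.4 -4.8 3.2 0 0 -9.5 1; 2.6 -5.1 3.4 0 0 -10.7 1; 2.72 -5.3 3.5 0 0 -11.8 1",
)

```text
clock: 0.93
position: [0.5926, 0.1335, 0.2139]
eef_rot: [-0.001, 0.813, 0.582, -0.002]
force: [0.2, -0.3, -0.0]
grip_width: 0.0852
```

```bash
cat >> h.py <<'E'
def to(pos,yaw,pitchfix=True):
    """move numbers from the present pose to TCP pos, tool down, tool x at world yaw (deg)"""
    s=sense(); q=s["eef_rot"]; M=R.from_quat([q[1],q[2],q[3],q[0]])
    y=np.radians(yaw); x=[np.cos(y),np.sin(y),0]; z=[0,0,-1]
    T=R.from_matrix(np.c_[x,np.cross(z,x),z])
    ex=M.as_matrix()[:,0]
    print("t %.2f"%s["clock"],"pos",s["position"].round(4),"yaw %.2f"%np.degrees(np.arctan2(ex[1],ex[0])),"tilt",M.as_matrix()[:2,2].round(4),"F",s["force"].round(1),"T",s["torque"].round(2),"w %.4f"%s["grip_width"],"q",s["joint_positions"].round(2))
    print("move",(M.inv().apply(np.array(pos)-s["position"])/.025).round(3),((M.inv()*T).as_rotvec(degrees=True)/6).round(2))
E
python3 -c "
from h import *
to([.593,.133,.20],146)"
```

```text
t 0.93 pos [0.5926 0.1335 0.2139] yaw 71.22 tilt [-0.0037 -0.0004] F [ 0.2 -0.3 -0. ] T [-0.02  0.06 -0.01] w 0.0852 q [ 0.22  0.3  -0.02  1.25  0.    0.55]
move [-0.014  0.025  0.554] [-4.000e-02 -1.000e-02 -1.246e+01]
```

Request:
step_arm(
  moves="0 0 0.1 0 0 -1.2 1; 0 0 0.3 0 0 -2.4 1; 0 0 0.6 0 0 -3.6 1; 0 0 0.9 0 0 -4.8 1; 0 0 1.2 0 0 -6 1; 0 0 1.5 0 0 -7.2 1; 0 0 1.8 0 0 -8.4 1; 0 0 2.2 0 0 -9.6 1; 0 0 2.6 0 0 -10.8 1; 0 0 2.9 0 0 -12 1",
)

```text
clock: 1.77
position: [0.5918, 0.1334, 0.14]
eef_rot: [-0.002, 0.319, 0.948, -0.001]
force: [0.5, -0.2, 0.5]
grip_width: 0.0859
```

```bash
python3 -c "
from h import *
to([.593,.133,.14],146)"
```

```text
t 1.77 pos [0.5918 0.1334 0.14  ] yaw 142.77 tilt [-0.0054 -0.0007] F [ 0.5 -0.2  0.5] T [-0.06  0.04 -0.05] w 0.0859 q [ 0.22  0.33 -0.15  1.1   0.   -0.7 ]
move [-0.048  0.016 -0.001] [-0.04 -0.04 -0.54]
```

Close gradually to about 40 mm, then onto the shaft.

Request:
step_arm(
  moves="-0.05 0 0 0 0 -0.5 0.6; -0.05 0 0 0 0 -0.5 0.5; -0.05 0 0 0 0 -0.5 0.45; -0.05 0 0 0 0 -0.5 0.4; -0.05 0 0 0 0 -0.5 0.36; -0.05 0 0 0 0 -0.5 0.33; -0.05 0 0 0 0 -0.5 0.3; -0.05 0 0 0 0 -0.5 0.2; -0.05 0 0 0 0 -0.5 0; -0.05 0 0 0 0 -0.5 0",
)

```text
clock: 2.6
position: [0.5931, 0.1326, 0.1405]
eef_rot: [-0.002, 0.294, 0.956, -0.001]
force: [-1.4, -0.6, 2.6]
grip_width: 0.0234
```

```bash
python3 -c "
from h import *
to([.593,.133,.14],146)"
```

```text
t 2.60 pos [0.5931 0.1326 0.1405] yaw 145.77 tilt [-0.0044 -0.0009] F [-1.4 -0.6  2.6] T [-0.27 -0.08  0.12] w 0.0234 q [ 0.22  0.33 -0.15  1.1   0.   -0.75]
move [0.011 0.012 0.02 ] [-0.03 -0.03 -0.04]
```

Request:
step_arm(
  moves="0 0 0 0 0 0 0; 0 0 0 0 0 0 0; 0 0 0 0 0 0 0; 0 0 0 0 0 0 0; 0 0 0 0 0 1 0; 0 0 0 0 0 2 0; 0 0 0 0 0 2 0; 0 0 0 0 0 2 0; 0 0 0 0 0 2 0; 0 0 0 0 0 2 0",
)

```text
clock: 3.43
position: [0.5927, 0.1324, 0.1405]
eef_rot: [-0.002, 0.392, 0.92, -0.002]
force: [-3.8, -2.6, 4.5]
grip_width: 0.0236
```

```bash
python3 -c "
from h import *
to([.593,.133,.14],88.4)"
```

```text
t 3.43 pos [0.5927 0.1324 0.1405] yaw 133.85 tilt [-0.0051 -0.0013] F [-3.8 -2.6  4.5] T [-0.53  0.58 -0.15] w 0.0236 q [ 0.22  0.33 -0.15  1.1  -0.   -0.55]
move [0.008 0.026 0.021] [-0.05 -0.01  7.58]
```

Request:
step_arm(
  moves="0 0 0 0 0 1 0; 0 0 0 0 0 2 0; 0 0 0 0 0 3 0; 0.02 0.02 0 0 0 4 0; 0.02 0.03 0 0 0 5 0; 0.02 0.04 0 0 0 6 0; 0.02 0.05 0 0 0 7 0; 0.02 0.06 0 0 0 7.58 0; 0.02 0.06 0 0 0 7.58 0; 0.02 0.06 0 0 0 7.58 0",
)

```text
clock: 4.27
position: [0.5911, 0.1326, 0.1405]
eef_rot: [-0.002, 0.717, 0.697, -0.005]
force: [-12.1, -6.5, 9.9]
grip_width: 0.0235
```

```bash
python3 -c "
from h import *
to([.593,.133,.14],88.4)"
```

```text
t 4.27 pos [0.5911 0.1326 0.1405] yaw 88.39 tilt [-0.0097 -0.0035] F [-12.1  -6.5   9.9] T [-1.13  2.12 -0.22] w 0.0235 q [ 0.22  0.33 -0.14  1.11 -0.    0.25]
move [0.018 0.075 0.02 ] [-0.09  0.04 -0.  ]
```

Request:
step_arm(
  moves="0 0 0 0 0 0 0.45; 0 0 0 0 0 0 0.45; 0 0 0 0 0 0 0.45; -0.02 -0.05 0 -0.08 0.04 0 0.45; -0.02 -0.05 0 -0.08 0.04 0 0.45; -0.02 -0.05 0 -0.08 0.04 0 0.45; -0.02 -0.05 0 -0.08 0.04 0 0.45; -0.02 -0.05 0 -0.08 0.04 0 0.45; -0.02 -0.05 0 -0.08 0.04 0 0.45; -0.02 -0.05 0 -0.08 0.04 0 0.45",
)

```text
clock: 5.1
position: [0.5899, 0.1322, 0.1405]
eef_rot: [-0.001, 0.717, 0.697, -0.0]
force: [0.9, 0.1, 0.5]
grip_width: 0.0385
```

```bash
python3 -c "
from h import *
to([.5915,.1315,.14],88.4)"
```

```text
t 5.10 pos [0.5899 0.1322 0.1405] yaw 88.39 tilt [-0.0012  0.0005] F [0.9 0.1 0.5] T [0.01 0.   0.02] w 0.0385 q [ 0.22  0.32 -0.16  1.1   0.    0.25]
move [-0.025  0.064  0.022] [-0.01 -0.   -0.  ]
```

Request:
step_arm(
  moves="0 0.03 0 0 0 0 0.35; 0 0.03 0 0 0 0 0.3; 0 0.03 0 0 0 0 0.2; 0 0.03 0 0 0 0 0; 0 0.03 0 0 0 0 0; 0 0.03 0 0 0 0 0; 0 0.03 0 0 0 0 0; 0 0.03 0 0 0 0 0; 0 0.03 0 0 0 0 0; 0 0.03 0 0 0 0 0",
)

```text
clock: 5.93
position: [0.5908, 0.1322, 0.1407]
eef_rot: [-0.0, 0.717, 0.697, -0.0]
force: [-0.1, 0.1, 2.9]
grip_width: 0.0236
```

```bash
python3 -c "
from h import *
to([.5915,.1315,.14],88.4)"
```

```text
t 5.93 pos [0.5908 0.1322 0.1407] yaw 88.39 tilt [-0.0008  0.0006] F [-0.1  0.1  2.9] T [-0.07  0.02  0.08] w 0.0236 q [ 0.22  0.32 -0.15  1.1   0.    0.25]
move [-0.027  0.03   0.029] [-0.01 -0.01 -0.  ]
```

Request:
step_arm(
  moves="0 0 0 0 0 0 0.5; 0 0 0 0 0 0 0.7; 0 0 0 0 0 0 0.8; 0 0 -0.4 0 0 0 0.8; 0 0 -1.2 0 0 0 0.8; 0 0 -2.2 0 0 0 0.8; 0 0 -3.2 0 0 0 0.8; 1 0 -4 0 0 0 0.8; 2 0 -4.5 0 0 0 0.8; 3 -0.5 -5 0 0 0 0.8",
)

```text
clock: 6.77
position: [0.5819, 0.2079, 0.2677]
eef_rot: [0.0, 0.718, 0.696, 0.001]
force: [-0.6, 1.0, -0.6]
grip_width: 0.0684
```

```bash
python3 - <<'E'
from h import *
to([.5915,.1315,.14],88.4)
t=capture("top"); s=capture("scene"); cv2.imwrite("pics/top1.png",t); cv2.imwrite("pics/scene1.png",s)
cv2.imwrite("pics/v1.png",np.hstack([cv2.resize(t,(400,300)),cv2.resize(s,(400,300))]))
E
```

```text
t 6.77 pos [0.5819 0.2079 0.2677] yaw 88.28 tilt [0.0018 0.0014] F [-0.6  1.  -0.6] T [ 0.01  0.05 -0.06] w 0.0684 q [0.34 0.3  0.1  1.37 0.   0.37]
move [-3.051  0.468  5.105] [ 0.02 -0.01 -0.02]
```

View pics/v1.png

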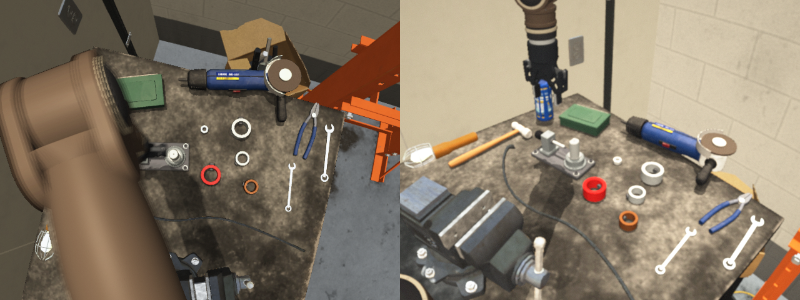

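The top view now shows the small grey ring clear of the arm at about (242,158)×1.6 = (387,253), and the shaft at about (280,247). I'll crop both.

```bash
python3 - <<'E'
from h import *
t=cv2.imread("pics/top1.png"); s=cv2.imread("pics/scene1.png")
u=proj("top",[[.584,-.0795,.024],[.591,.1343,.096]]); print(u)
a=cv2.resize(t[223:283,357:417],(400,400),interpolation=cv2.INTER_CUBIC)
b=cv2.resize(t[216:276,247:307],(400,400),interpolation=cv2.INTER_CUBIC)
cv2.imwrite("pics/v2.png",np.hstack([a,b]))
E
```

```text
[[386.24453369 253.0079132 ]
 [275.89036001 246.74827305]]
```

View pics/v2.png

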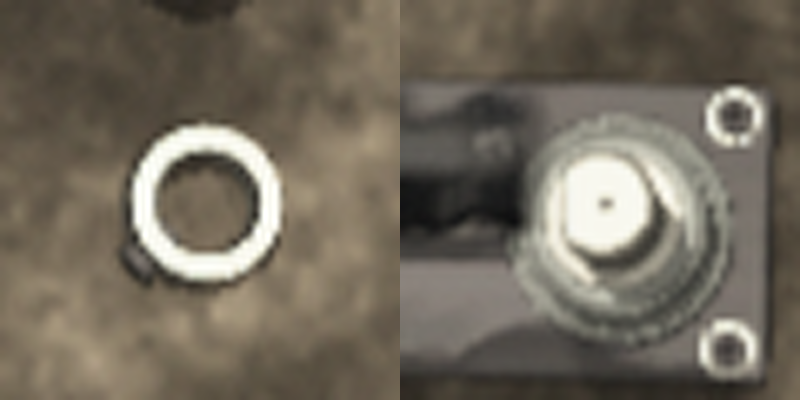

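In v2 the flat's edge (left, x≈567, vertical) now faces the driver. The collar is centred at (207,203) with its screw head at (138,262).

```bash
python3 - <<'E'
from h import *
t=cv2.imread("pics/top1.png")
def cen(im,n,r0,r1,c0,c1,z):
    g=cv2.cvtColor(im,cv2.COLOR_BGR2GRAY); m=np.zeros_like(g); m[r0:r1,c0:c1]=(g[r0:r1,c0:c1]>165)
    cn=max(cv2.findContours(m,0,1)[0],key=cv2.contourArea)[:,0].astype(float)
    P=plane(n,cn,z)[:,:2].astype(np.float32); c=cv2.fitEllipse(P); print(n,"centre",c); return np.array(c[0])
C=cen(t,"top",223,283,365,417,.024)
f=lambda a:(np.array(a)+.5)*.15-.5+[357,223]
for p in([138,262],[134,250],[146,276]):
    h=plane("top",f([p]),.010 if p[0]==138 else .013)[0,:2]; v=h-C; print(h,np.linalg.norm(v),np.degrees(np.arctan2(v[1],v[0])))
s=cv2.imread("pics/scene1.png"); u=proj("scene",[[C[0],C[1],.024]])[0].astype(int); print(u)
S=cen(s,"scene",u[1]-16,u[1]+16,u[0]-20,u[0]+20,.024)
E
```

```text
top centre ((0.5842021107673645, -0.08214150369167328), (0.04337409883737564, 0.04486541077494621), 89.28012084960938)
[ 0.56736916 -0.06329453] 0.02526968003601078 131.76924617297715
[ 0.57081304 -0.06169486] 0.024440384585069346 123.21796814720982
[ 0.56293701 -0.06517386] 0.02720488398188283 141.41326905857824
[380 306]
scene centre ((0.5791656374931335, -0.07990811765193939), (0.04956468939781189, 0.05760723352432251), 113.81546020507812)
```

Request:
step_arm(
  moves="-0.9 0 0 0 0 0.5 0.8; -2.2 0 0 0 0 1.2 0.8; -3.5 0 0 0 0 2 0.8; -4.8 0 0 0 0 3 0.8; -6.1 0 0 0 0 4 0.8; -7.4 0 0.5 0 0 5 0.8; -8.7 0 1 0 0 6 0.8; -9.9 0 1.6 0 0 7 0.8; -10.9 0 2.2 0 0 7.7 0.8; -11.5 0 2.8 0 0 7.88 0.8",
)

```text
clock: 7.7
position: [0.5727, -0.0798, 0.1977]
eef_rot: [-0.001, 0.937, 0.35, 0.002]
force: [-0.3, 0.7, -0.6]
grip_width: 0.0681
```

```bash
python3 -c "
from h import *
to([.5828,-.0803,.078],41)"
```

```text
t 7.70 pos [ 0.5727 -0.0798  0.1977] yaw 40.98 tilt [0.0029 0.0022] F [-0.3  0.7 -0.6] T [0.02 0.02 0.  ] w 0.0681 q [-0.14  0.24 -0.13  1.19  0.    0.72]
move [0.273 0.279 4.791] [ 0.   -0.03 -0.  ]
```

Request:
step_arm(
  moves="0.1 0.1 0.4 0 0 0 0.8; 0.2 0.2 1 0 0 0 0.8; 0.27 0.28 1.6 0 0 0 0.8; 0.27 0.28 2.2 0 0 0 0.8; 0.27 0.28 2.8 0 0 0 0.8; 0.27 0.28 3.3 0 0 0 0.8; 0.27 0.28 3.8 0 0 0 0.8; 0.27 0.28 4.2 0 0 0 0.8; 0.27 0.28 4.5 0 0 0 0.8; 0.27 0.28 4.75 0 0 0 0.8",
)

```text
clock: 8.53
position: [0.5827, -0.0802, 0.0784]
eef_rot: [-0.001, 0.937, 0.35, 0.002]
force: [-1.0, -0.4, 0.6]
grip_width: 0.0685
```

```bash
python3 - <<'E'
from h import *
to([.5828,-.0803,.078],41)
s=capture("scene"); u=proj("scene",[[.583,-.08,.03]])[0].astype(int)
cv2.imwrite("pics/v3.png",cv2.resize(s[u[1]-60:u[1]+50,u[0]-70:u[0]+70],(700,550),interpolation=cv2.INTER_CUBIC))
E
```

```text
t 8.53 pos [ 0.5827 -0.0802  0.0784] yaw 41.00 tilt [0.0026 0.0023] F [-1.  -0.4  0.6] T [ 0.03 -0.01 -0.03] w 0.0685 q [-0.14  0.33 -0.29  0.95  0.    0.72]
move [-0.001  0.006  0.017] [-0.   -0.03  0.  ]
```

View pics/v3.png

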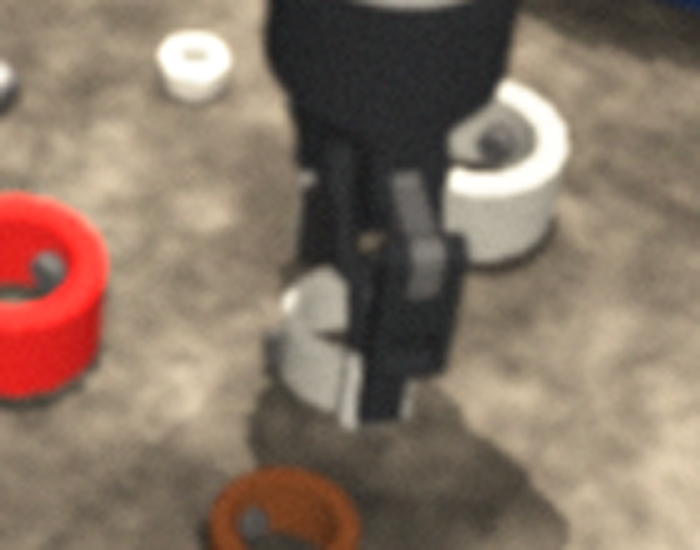

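The fingers straddle the small ring, and its screw is visible at left (275,350). I'll close on it.

Request:
step_arm(
  moves="0 0 0 0 0 0 0.7; 0 0 0 0 0 0 0.62; 0 0 0 0 0 0 0.57; 0 0 0 0 0 0 0.53; 0 0 0 0 0 0 0.4; 0 0 0 0 0 0 0.2; 0 0 0 0 0 0 0; 0 0 0 0 0 0 0; 0 0 0 0 0 0 0; 0 0 0 0 0 0 0",
)

```text
clock: 9.42
position: [0.5827, -0.0802, 0.0785]
eef_rot: [-0.001, 0.937, 0.35, 0.002]
force: [-1.8, -0.2, 6.2]
grip_width: 0.0445
```

```bash
python3 -c "
from h import *
to([.591,.1343,.078],-1.6)"
```

```text
t 9.42 pos [ 0.5827 -0.0802  0.0785] yaw 40.99 tilt [0.0029 0.0024] F [-1.8 -0.2  6.2] T [ 0.12  0.27 -0.03] w 0.0445 q [-0.14  0.33 -0.29  0.95  0.    0.72]
move [ 5.878 -6.259  0.041] [-0.01 -0.03  7.1 ]
```

Request:
step_arm(
  moves="0 0 -0.3 0 0 0 0; 0 0 -0.8 0 0 0 0; 0 0 -1.5 0 0 0 0; 0 0 -2.4 0 0 0 0; 0 0 -3.4 0 0 0 0; 0 0 -4.4 0 0 0 0; 0 0 -5.4 0 0 0 0; 0 0 -6.4 0 0 0 0; 0 0 -7.2 0 0 0 0; 0 0 -7.8 0 0 0 0",
)

```text
clock: 10.25
position: [0.5822, -0.0807, 0.2759]
eef_rot: [-0.0, 0.937, 0.35, 0.003]
force: [-0.9, 1.1, -2.7]
grip_width: 0.0445
```

```bash
python3 -c "
from h import *
to([.42,-.14,.33],115)"
```

```text
t 10.25 pos [ 0.5822 -0.0807  0.2759] yaw 40.99 tilt [0.0047 0.002 ] F [-0.9  1.1 -2.7] T [-0.06 -0.01 -0.03] w 0.0445 q [-0.14  0.24  0.04  1.36  0.    0.72]
move [-6.443 -2.463 -2.199] [  0.04  -0.03 -12.33]
```

Request:
step_arm(
  moves="-0.6 -0.2 -0.2 0 0 -1 0; -1.3 -0.5 -0.4 0 0 -2.2 0; -2 -0.8 -0.6 0 0 -3.4 0; -2.7 -1 -0.9 0 0 -4.6 0; -3.4 -1.3 -1.2 0 0 -5.8 0; -4.1 -1.6 -1.4 0 0 -7 0; -4.8 -1.8 -1.7 0 0 -8.2 0; -5.5 -2.1 -1.9 0 0 -9.4 0; -6.1 -2.3 -2.1 0 0 -10.6 0; -6.4 -2.4 -2.2 0 0 -11.7 0",
)

```text
clock: 11.08
position: [0.42, -0.1408, 0.3311]
eef_rot: [0.002, 0.563, 0.827, 0.002]
force: [0.1, -0.1, -2.6]
grip_width: 0.0442
```

Request:
step_arm(
  moves="0 0 0 0 0 -0.4 0; 0 0 0 0 0 -0.6 0; 0 0 0 0 0 -0.6 0; 0 0 0 0 0 -0.6 0; 0 0 0 0 0 -0.6 0; 0 0 0 0 0 -0.6 0; 0 0 0 0 0 -0.6 0; 0 0 0 0 0 -0.6 0; 0 0 0 0 0 -0.6 0; 0 0 0 0 0 -0.6 0",
)

```text
clock: 11.92
position: [0.4201, -0.1408, 0.331]
eef_rot: [0.002, 0.537, 0.844, 0.002]
force: [-0.3, -0.8, -2.5]
grip_width: 0.0441
```

```bash
python3 - <<'E'
from h import *
to([.42,-.14,.33],115)
s=capture("scene"); cv2.imwrite("pics/scene4.png",s)
p=sense()["position"]; u=proj("scene",[p-[0,0,.066]])[0]; print(u)
a,b=(u-[70,52.5]).astype(int); print(a,b)
cv2.imwrite("pics/v4.png",cv2.resize(s[b:b+105,a:a+140],(800,600),interpolation=cv2.INTER_CUBIC))
E
```

```text
t 11.92 pos [ 0.4201 -0.1408  0.331 ] yaw 115.10 tilt [0.0048 0.0015] F [-0.3 -0.8 -2.5] T [-0.03  0.   -0.02] w 0.0441 q [-0.32 -0.03 -0.15  1.45  0.   -0.76]
move [0.031 0.011 0.04 ] [0.05 0.01 0.02]
[376.20008081 262.33872631]
306 209
```

View pics/v4.png

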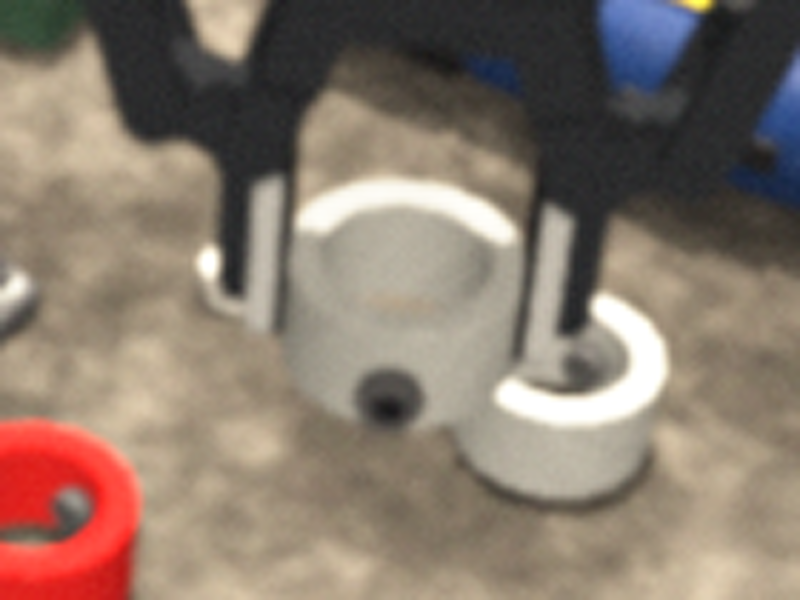

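The screw head is at v4 (389,397). The ring's left and right edges are at x≈287 and 522, and the far rim's outer edge is at (405,180).

```bash
python3 - <<'E'
from h import *
s=cv2.imread("pics/scene4.png"); k=140/800
img=lambda a:(np.atleast_2d(a)+.5)*k-.5+[306,209]; crop=lambda u:(u-[306,209]+.5)/k-.5
p=sense()["position"]; q=sense()["eef_rot"]; M=R.from_quat([q[1],q[2],q[3],q[0]]).as_matrix()
zb=p[2]-.0785; a=np.linspace(0,2*np.pi,721)
# tool axis at collar height
d=M[:,2]; c0=p+d*((zb+.012-p[2])/d[2]); print("centre",c0)
def circ(c,r,z): return crop(proj("scene",np.c_[c[0]+r*np.cos(a),c[1]+r*np.sin(a),np.full(721,z)]))
for t in(-.002,0,.002):
    c=c0+M[:,1]*t
    T=circ(c,.023,zb+.024); B=circ(c,.023,zb); I=circ(c,.0165,zb+.024)
    print("t",t,"top rim x",T[:,0].min().round(),T[:,0].max().round(),"y min",T[:,1].min().round(),"inner y",I[:,1].min().round(),"x",I[:,0].min().round(),I[:,0].max().round(),"bottom max y",B[:,1].max().round())
    for ang in(201,205,209):
        r=np.radians(ang); print(ang,crop(proj("scene",[[c[0]+.028*np.cos(r),c[1]+.028*np.sin(r),zb+.010]])).round(1))
E
```

```text
centre [ 0.42035778 -0.14072608  0.26451533]
t -0.002 top rim x 286.0 531.0 y min 191.0 inner y 212.0 x 321.0 496.0 bottom max y 444.0
201 [[380.6 419.5]]
205 [[391.1 421. ]]
209 [[401.8 422. ]]
t 0 top rim x 287.0 531.0 y min 184.0 inner y 205.0 x 322.0 497.0 bottom max y 436.0
201 [[381.4 412.2]]
205 [[391.9 413.7]]
209 [[402.5 414.7]]
t 0.002 top rim x 288.0 532.0 y min 178.0 inner y 199.0 x 323.0 497.0 bottom max y 429.0
201 [[382.2 405. ]]
205 [[392.7 406.5]]
209 [[403.3 407.5]]
```

```bash
python3 - <<'E'
from h import *
v=cv2.cvtColor(cv2.imread("pics/v4.png"),cv2.COLOR_BGR2GRAY)
r=v[350:440,340:440]; n,l,st,ce=cv2.connectedComponentsWithStats((r<105).astype(np.uint8)); i=1+np.argmax(st[1:,4]); print("head",ce[i]+[340,350],st[i])
for y in(270,300,330,350): print(y,[ (x,int(v[y,x])) for x in list(range(270,306,4))+list(range(488,545,4))])
print("col 405",[(y,int(v[y,405])) for y in list(range(168,216,4))]); print("col 440",[(y,int(v[y,440])) for y in range(404,450,4)])
E
```

```text
head [387.74567901 402.96358025] [  18   22   63   66 3240]
270 [(270, 179), (274, 151), (278, 115), (282, 92), (286, 104), (290, 131), (294, 152), (298, 160), (302, 164), (488, 129), (492, 140), (496, 154), (500, 161), (504, 162), (508, 165), (512, 165), (516, 161), (520, 141), (524, 104), (528, 78), (532, 90), (536, 130), (540, 170), (544, 184)]
300 [(270, 161), (274, 128), (278, 97), (282, 84), (286, 92), (290, 111), (294, 126), (298, 136), (302, 143), (488, 166), (492, 165), (496, 164), (500, 164), (504, 164), (508, 165), (512, 159), (516, 141), (520, 107), (524, 86), (528, 99), (532, 140), (536, 175), (540, 186), (544, 190)]
330 [(270, 134), (274, 110), (278, 98), (282, 100), (286, 111), (290, 124), (294, 129), (298, 134), (302, 138), (488, 164), (492, 164), (496, 162), (500, 159), (504, 156), (508, 147), (512, 123), (516, 91), (520, 77), (524, 99), (528, 141), (532, 172), (536, 189), (540, 189), (544, 189)]
350 [(270, 150), (274, 149), (278, 143), (282, 137), (286, 134), (290, 133), (294, 135), (298, 138), (302, 144), (488, 163), (492, 159), (496, 156), (500, 153), (504, 148), (508, 129), (512, 103), (516, 81), (520, 89), (524, 127), (528, 166), (532, 182), (536, 188), (540, 186), (544, 184)]
col 405 [(168, 150), (172, 154), (176, 178), (180, 213), (184, 236), (188, 249), (192, 249), (196, 248), (200, 240), (204, 217), (208, 191), (212, 179)]
col 440 [(404, 177), (408, 175), (412, 176), (416, 173), (420, 164), (424, 145), (428, 127), (432, 117), (436, 117), (440, 122), (444, 126), (448, 125)]
```

```bash
python3 -c "
from h import *
to([.591,.1358,.21],-1)"
```

```text
t 11.97 pos [ 0.42   -0.1408  0.331 ] yaw 115.10 tilt [0.0048 0.0015] F [ 0.2 -0.  -1.9] T [-0.02 -0.03 -0.01] w 0.0442 q [-0.32 -0.03 -0.15  1.45  0.   -0.76]
move [ 7.123 10.862  4.89 ] [ 0.04 -0.04 19.35]
```

Request:
step_arm(
  moves="0.4 0.6 0 0 0 1 0; 1.1 1.6 0 0 0 2.1 0; 1.8 2.8 0 0 0 3.2 0; 2.6 4 0 0 0 4.3 0; 3.4 5.2 0 0 0 5.4 0; 4.2 6.4 0 0 0 6.5 0; 5 7.6 0 0 0 7.6 0; 5.8 8.8 0 0 0 8.7 0; 6.5 9.9 0 0 0 9.8 0; 7 10.7 0 0 0 10.9 0",
)

```text
clock: 12.8
position: [0.5892, 0.1338, 0.3316]
eef_rot: [0.0, 0.908, 0.418, 0.002]
force: [0.3, -0.1, -2.1]
grip_width: 0.0445
```

```bash
python3 -c "
from h import *
to([.591,.1358,.20],-1)"
```

```text
t 12.80 pos [0.5892 0.1338 0.3316] yaw 49.46 tilt [0.0045 0.002 ] F [ 0.3 -0.1 -2.1] T [-0.02  0.02 -0.07] w 0.0445 q [0.22 0.28 0.21 1.5  0.   0.93]
move [ 0.086 -0.009  5.265] [ 0.   -0.05  8.41]
```

Request:
step_arm(
  moves="0.09 0 0.3 0 -0.01 1 0; 0.09 0 0.8 0 -0.02 2.1 0; 0.09 0 1.4 0 -0.03 3.2 0; 0.09 0 2 0 -0.04 4.3 0; 0.09 0 2.6 0 -0.05 5.4 0; 0.09 0 3.2 0 -0.05 6.5 0; 0.09 0 3.8 0 -0.05 7.6 0; 0.09 0 4.4 0 -0.05 8.41 0; 0.09 0 4.9 0 -0.05 8.41 0; 0.09 0 5.2 0 -0.05 8.41 0",
)

```text
clock: 13.63
position: [0.5907, 0.1356, 0.1997]
eef_rot: [0.0, 1.0, -0.009, -0.001]
force: [-0.1, -0.7, -2.3]
grip_width: 0.0441
```

```bash
python3 - <<'E'
from h import *
to([.591,.1358,.19],-1)
s=capture("scene"); cv2.imwrite("pics/scene5.png",s)
u=proj("scene",[[.591,.134,.115]])[0]; a,b=(u-[48,36]).astype(int); print(a,b)
cv2.imwrite("pics/v5.png",cv2.resize(s[b:b+90,a:a+96],(640,600),interpolation=cv2.INTER_CUBIC))
E
```

```text
t 13.63 pos [0.5907 0.1356 0.1997] yaw -1.00 tilt [-0.0024 -0.0007] F [-0.1 -0.7 -2.3] T [-0.    0.07 -0.03] w 0.0441 q [ 0.23  0.3  -0.05  1.22 -0.    1.81]
move [ 0.013 -0.008  0.387] [0.01 0.02 0.  ]
230 180
```

View pics/v5.png

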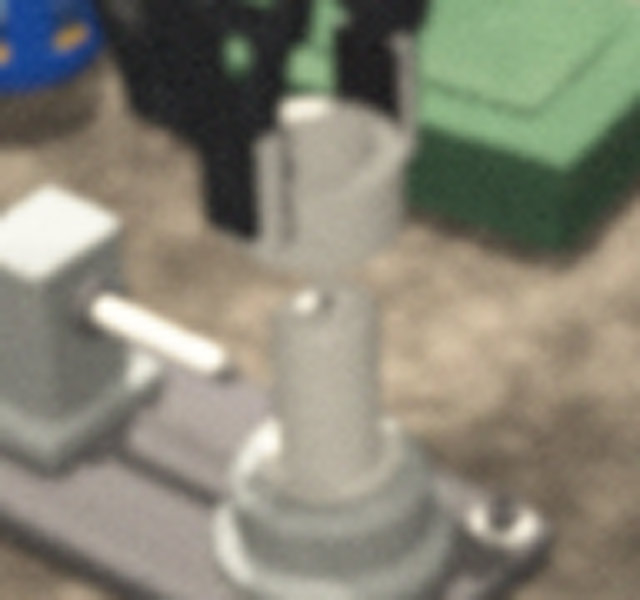

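The collar hangs level above the shaft. I'll lower it slowly past the chamfer and check the force.

Request:
step_arm(
  moves="0 0 0.2 0 0 0 0; 0 0 0.4 0 0 0 0; 0 0 0.6 0 0 0 0; 0 0 0.8 0 0 0 0; 0 0 0.95 0 0 0 0; 0 0 1.05 0 0 0 0; 0 0 1.12 0 0 0 0; 0 0 1.2 0 0 0 0; 0 0 1.28 0 0 0 0; 0 0 1.36 0 0 0 0",
)

```text
clock: 14.52
position: [0.5904, 0.1355, 0.1647]
eef_rot: [0.0, 1.0, -0.009, -0.002]
force: [0.4, -0.3, -2.4]
grip_width: 0.0443
```

```bash
python3 -c "
from h import *
to([.591,.1358,.1245],-1)"
```

```text
t 14.52 pos [0.5904 0.1355 0.1647] yaw -0.98 tilt [-0.0034 -0.0009] F [ 0.4 -0.3 -2.4] T [-0.    0.03  0.03] w 0.0443 q [ 0.23  0.31 -0.11  1.15 -0.    1.81]
move [ 0.031 -0.012  1.609] [0.01 0.03 0.  ]
```

Underside is at z≈86 mm with no contact force, so the screw point is already below the shaft's top, over the flat. I'll carry on down.

Request:
step_arm(
  moves="0 0 0.15 0 0.01 0 0; 0.02 0 0.3 0 0.02 0 0; 0.02 0 0.45 0 0.03 0 0; 0.02 0 0.6 0 0.03 0 0; 0.02 0 0.75 0 0.03 0 0; 0.02 0 0.9 0 0.03 0 0; 0.02 0 1.05 0 0.03 0 0; 0.02 0 1.2 0 0.03 0 0; 0.02 0 1.3 0 0.03 0 0; 0.02 0 1.4 0 0.03 0 0",
)

```text
clock: 15.35
position: [0.5907, 0.1355, 0.1294]
eef_rot: [0.0, 1.0, -0.009, -0.0]
force: [0.4, -0.1, -3.0]
grip_width: 0.0441
```

```bash
python3 -c "
from h import *
to([.591,.1358,.1245],-1)"
```

```text
t 15.35 pos [0.5907 0.1355 0.1294] yaw -0.98 tilt [-0.0005 -0.001 ] F [ 0.4 -0.1 -3. ] T [-0.05 -0.03  0.01] w 0.0441 q [ 0.23  0.33 -0.17  1.07 -0.    1.81]
move [ 0.012 -0.014  0.196] [0.01 0.   0.  ]
```

Request:
step_arm(
  moves="0 0 0.03 0 0 0 0; 0 0 0.06 0 0 0 0; 0 0 0.09 0 0 0 0; 0 0 0.12 0 0 0 0; 0 0 0.15 0 0 0 0; 0 0 0.18 0 0 0 0; 0 0 0.2 0 0 0 0; 0 0 0.22 0 0 0 0; 0 0 0.24 0 0 0 0; 0 0 0.24 0 0 0 0",
)

```text
clock: 16.18
position: [0.5907, 0.1355, 0.1245]
eef_rot: [0.0, 1.0, -0.009, 0.0]
force: [-2.8, -0.9, 4.8]
grip_width: 0.044
```

```bash
python3 - <<'E'
from h import *
to([.591,.1358,.1245],-1)
s=capture("scene"); cv2.imwrite("pics/scene6.png",s)
u=proj("scene",[[.591,.150,.06]])[0]; a,b=(u-[48,45]).astype(int); print(a,b)
cv2.imwrite("pics/v6.png",cv2.resize(s[b:b+75,a:a+96],(768,600),interpolation=cv2.INTER_CUBIC))
E
```

```text
t 16.18 pos [0.5907 0.1355 0.1245] yaw -0.98 tilt [ 0.0004 -0.0008] F [-2.8 -0.9  4.8] T [-0.16  0.61 -0.04] w 0.0440 q [ 0.23  0.33 -0.18  1.06 -0.    1.81]
move [ 0.012 -0.013  0.001] [ 0.01 -0.    0.  ]
224 193
```

View pics/v6.png

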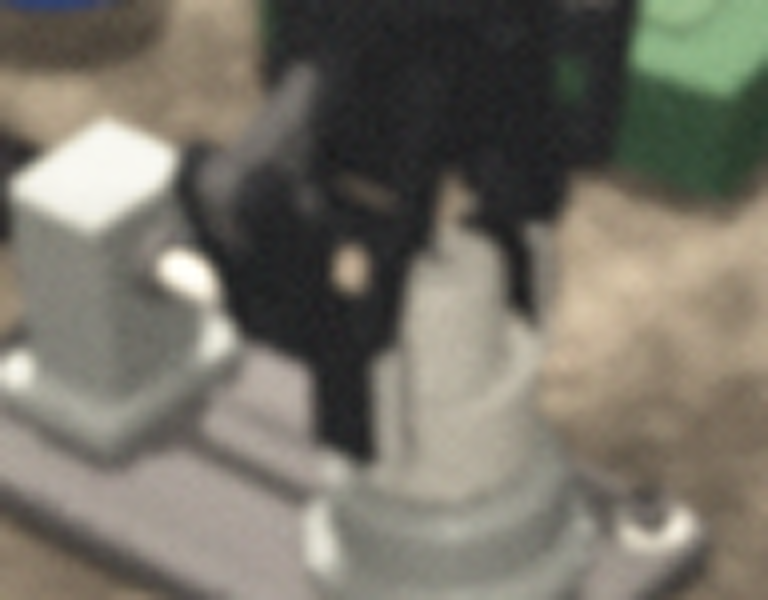

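Contact came exactly at the expected seat height (TCP z 0.1245). I'll press a hair more to confirm it is fully seated and let it settle.

Request:
step_arm(
  moves="0 0 0.01 0 0 0 0; 0 0 0.02 0 0 0 0; 0 0 0.03 0 0 0 0; 0 0 0.03 0 0 0 0; 0 0 0.03 0 0 0 0; 0 0 0.03 0 0 0 0; 0 0 0.03 0 0 0 0; 0 0 0.03 0 0 0 0; 0 0 0.03 0 0 0 0; 0 0 0.03 0 0 0 0",
)

```text
clock: 17.07
position: [0.5909, 0.1355, 0.1245]
eef_rot: [0.0, 1.0, -0.009, 0.001]
force: [-2.6, -1.3, 5.0]
grip_width: 0.0442
```

```bash
python3 -c "
from h import *
to([.591,.1358,.1245],-1); print(abs(sense()['dq']).max())"
```

```text
t 17.07 pos [0.5909 0.1355 0.1245] yaw -0.98 tilt [ 0.0012 -0.0006] F [-2.6 -1.3  5. ] T [-0.14  0.43 -0.04] w 0.0442 q [ 0.23  0.33 -0.18  1.06 -0.    1.81]
move [ 0.006 -0.013 -0.001] [ 0.01 -0.01  0.  ]
0.001609554811255843
```

```bash
python3 -c "
from h import *
print(job_done())"
```

```text
the job is handed in; nothing more can be done
None
```

I turned the shaft's flat to the driver, slid the collar down onto the shoulder with its set screw on the flat, and handed in at about 17 s with the collar still gripped. The screw's final aim at the tip was not seen directly, because a finger hid the screw head in the last picture.

- **Flat:** I gripped the bare shaft square on the flat. The gripper read 23.5 mm; I took this as 25 mm, because it also read 1.5 mm low on the 46 mm collar. I turned the shaft about 57° clockwise, gripped it again to square it up, and the top view showed the flat facing the driver.
- **Collar:** I picked the small grey ring. Turned towards the scene camera, it showed the screw at about 89° to the jaws, give or take 2°.
- **Seating:** The collar went down with no side force. It stopped at TCP height 0.1245 m, exactly where the shoulder should be, and did not move when I pressed a little harder.
- **Last checks:** The arm was still and level to about 0.1°, pressing down with roughly 7 N. A small side force of 2.6 N and a moment of 0.4 N m remained.
- **What disagreed:** The top camera's shaft position was 2 to 3 mm from the one I got by touch. I used the touch result, which the scene camera supported.
- **Screw aim:** It rests on the measured angles, so I put it at about 2 to 3° of error.

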